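Clamp a chamber slide in a spring-arm slide holder

TASK

Draw the sprung curved arm of the slide holder back by its thumb post until it stays open, set the chamber slide flat on the holder's plate and, still holding it, push it gently but positively home against the long fixed edge and the end stop of the L-shaped jaw together. Let go of the slide, then tip the arm back over so that it springs shut and clamps the slide there. The slide is glass and the spring arm is delicate, so push on the edges and the arm with a few newtons, never as much as 20, set the slide down softly, and leave the other things on the bench alone.

Things in the scene. Friction and masses are not known exactly. Their poses are not given: they have to be found in the camera images.
- holder: Slide holder, fixed to the bench: grey plate 176 x 104 x 12 mm, x -88..+88, y -64..+40 mm about its origin at bench level; z up, plate top at z = 12 mm. On it a fixed steel L-shaped jaw, 5 mm high: a long edge (84 mm) facing -y and an end stop facing -x. The jaw is adjustable, locked at an unmeasured setting: edge face anywhere at y +9..+15, stop face at x +34..+50 mm. Find both by feel.
- clip_arm (a joint): Angle (rad) of the sprung arm (5 mm bar within 6 mm above the plate, on the -y side) about an upright pivot at x -58, y -8 mm of the holder. 0 shut and empty, 0.04 to 0.16 on a slide, 0.42 fully back; grows clockwise from above. Over-centre spring: below 0.26 it pulls shut (3 to 7 N at the nose), beyond it stays open (3 N at the post to release). Damped, 0.4 N m s/rad: move the post under 60 mm/s.
- thumb_post (a point): Top centre of the upright black thumb post by the arm's free end: 10 mm diameter, 31 mm of it free above the arm, top 37 mm above the plate (49 above the bench), 114 mm from the pivot. In the holder's frame about (54, -28) mm with the arm at 0, (52, -37) at 0.08, (36, -72) fully back. Hook, straddle or pinch it from above.
- chamber_slide: Chamber slide on the bench: clear glass base 76 x 26 x 4 mm (long axis x); on its middle a grey plastic chamber block 52 x 22 mm with thin white ribs and lid, whole height 26 mm; about 60 g. Origin at the centre of its underside, z up. Grip it across the chamber's 22 mm sides, fingertips 8 mm or more above its underside, to clear the jaw. Alike both ways round; its long side goes on the long edge.
- stir_bar_box: Bystander: flat clear box 54 x 75 x 21 mm; origin at the centre of its underside. Leave it alone.
- lab_timer: Bystander: white bench timer 62 x 64 x 14 mm; origin at the centre of its underside. Leave it alone.
- petri_1: Bystander: petri dish 91 mm across, 15 mm high; origin at the centre of its underside. Leave it alone.

How it is judged:
By the outcome, as a careful person would: the job done as asked, in the order asked, and still so for the second after the job is handed in, with the robot touching nothing.
It also fails if it takes over 59 s, if anything falls off the work surface, if the arm or the gripper's body presses on something with over 40 N, if the wrist force passes 120 N, or if a joint passes its speed limit or range.

ROBOT

A 6-joint arm with a two-finger parallel gripper is mounted at the origin on a cart in front of the work surface, level with it; the furniture and walls round the work are solid. World frame = base frame: x ahead of the robot, y to its left, z up, the work surface at z = 0. Lengths are in m, angles in rad, forces in N, time in s.
With the tool pointing down it reaches from about 0.325 to 0.9 m from the base axis. Payload 6.1 kg.
Tool frame: the origin (TCP) lies midway between the tips of the shut fingers; the grasp point (between the pads) lies 19 mm behind it; z points along the fingers, y is the line along which they close (so a half turn about z gives the same grasp; the last joint's range is limited). The gripper opens to 85 mm and grips with 20 to 120 N. Pads are 22 mm wide; open, the fingers measure 114 mm over their backs; the gripper's body (76 mm by 85 mm) begins 54 mm behind the grasp point. The pads swing forward as they close: fully open they stand 13 mm farther back than shut.
Start: joints at [-1.464, 0.22, 1.526, -0, 1.395, -0.126], TCP at [0.144, -0.608, 0.231] pointing down, gripper open.
Joint ranges: [-2.98, 2.98], [-0.91, 2.08], [0.09, 2.57], [-1.24, 4.39], [0.2, 2.65], [-2.68, 2.68]. Speed limits (rad/s): [2.57, 2.57, 3.01, 3.14, 3.14, 3.14].

INTERFACE

Orientations are given as a unit quaternion [x, y, z, w].
In Python, from station import r, hand, kin, cams, ticket gives the robot as it stands. Calls block until the motion is done:
- r.goto(position, orientation): joint-space move of the TCP to a pose.
- r.servo_line(position, vel=0.15, ori=None, until_force=None): straight line of the TCP; ori=None keeps the orientation; vel is the mean speed in m/s. With until_force (N) it stops when the force on the tool has changed by that much, and returns True; else False.
- r.movej(angles): joint-space move.
- hand.gripper_open() and hand.gripper_close(f_grip=None): open the fingers fully, or close them until they stop; f_grip is the grip in N (None keeps the last).
- r.sleep(seconds).
- kin.ik(position, orientation): joint angles nearest the present ones, or None.
- r.read_state(): the state.
- cams.grab_frame(name): name is "scene" or "top"; returns a dict with "color" (400x640x3 uint8, blue, green, red), "K" (3x3 intrinsics, pixels), "dist" ([k1, k2, p1, p2, k3] as OpenCV has them; the pictures are not rectified), "R" (3x3) and "t" (3): a world point X has camera coordinates R X + t. Camera axes: x right, y down, z forward; pixel columns grow to the right and rows downward; lengths in m; the calibration is good to about 2 mm. A picture is of the moment at which its call begins. There is no depth.
A pose or a line that the arm cannot do raises r.Unreachable and nothing moves.
- ticket.close_job(): hands the job in; it is judged then, once.
The state is a dict: "time_s": time; "qpos": joint angles; "qd": joint speeds; "joint_torque": joint torques, N m; "tcp_pos": TCP position; "tcp_rot": TCP orientation; "ft_force": force on the tool from outside, world axes, zero at the start; "torque": the same for the moment, N m; "width": finger opening in m; "gripper_force": force on a finger pad.
Only numpy, scipy, OpenCV 4.12 (cv2) and the standard library are available. Lean on these libraries where they do the work, as an engineer would, in place of code of your own. Each camera call takes 0.05 s, during which the arm holds its last target. There are 200 camera calls.

## Working session

There is one attempt and no reset: what is moved stays moved. The work goes in short steps, each a Python script; the robot and the scene stay as the last script left them, time stands still between calls to the robot, and variables do not carry over. Pictures are saved under pics/ and viewed, at most 10 in all, crops included, and the job is handed in when it is done.

```bash
ls; mkdir -p pics
python3 - <<'E'
from station import r, hand, kin, cams, ticket
import cv2, numpy as np, pickle
for n in ("scene","top"):
    f=cams.grab_frame(n); cv2.imwrite(f"pics/{n}0.png",f["color"]); pickle.dump(f,open(f"pics/{n}0.pkl","wb"))
    print(n,f["K"],f["dist"],f["R"],f["t"])
s=r.read_state(); print(s)
E
```

```text
pics
scene [[419.89078525   0.         322.71782333]
 [  0.         419.89078525 199.13463259]
 [  0.           0.           1.        ]] [-0.10858412  0.          0.          0.          0.        ] [[-0.75929785 -0.65062912 -0.01218701]
 [-0.26956692  0.33152535 -0.90411538]
 [ 0.5922841  -0.68320764 -0.42711458]] [0.48651654 0.19950952 0.56325197]
top [[365.9238719    0.         324.98133129]
 [  0.         365.9238719  201.28793804]
 [  0.           0.           1.        ]] [-0.04790885  0.          0.          0.          0.        ] [[ 0.0210025  -0.9995654   0.02068584]
 [-0.98279387 -0.02443895 -0.18308181]
 [ 0.18350779 -0.01648474 -0.98288003]] [0.02310809 0.58928301 0.78778168]
{'time_s': 0.1, 'qpos': array([-1.46407968e+00,  2.21150172e-01,  1.52748600e+00, -3.06031654e-05,
        1.39469329e+00, -1.26109090e-01]), 'qd': array([ 4.08900820e-05, -1.35967133e-03, -2.84550670e-03, -1.38223278e-03,
       -6.22638047e-04,  1.42556669e-03]), 'joint_torque': array([ 5.65692244e-04, -4.98242211e+01, -3.90546870e+01, -2.40180570e-04,
        5.60720553e-03,  3.62957067e-06]), 'tcp_pos': array([ 0.14412812, -0.60760216,  0.2303125 ]), 'tcp_rot': array([ 9.93230984e-01,  1.16152740e-01, -6.64179033e-06, -8.68507989e-04]), 'ft_force': array([ 0.07656799,  0.9966885 , -0.15541726]), 'torque': array([ 0.00802177, -0.01720744,  0.00702583]), 'gripper_force': 0.0, 'width': 0.08515437150396848}
```

View pics/top0.png

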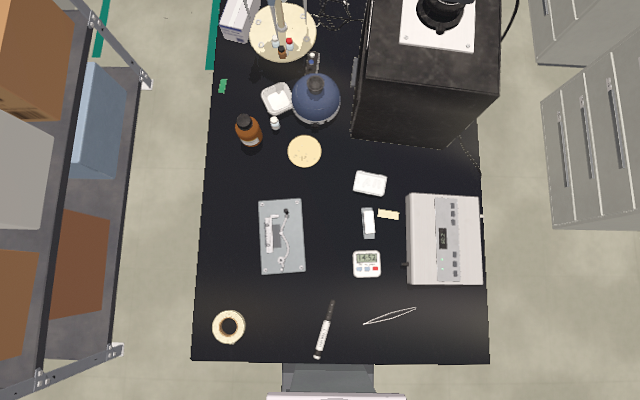

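View pics/scene0.png

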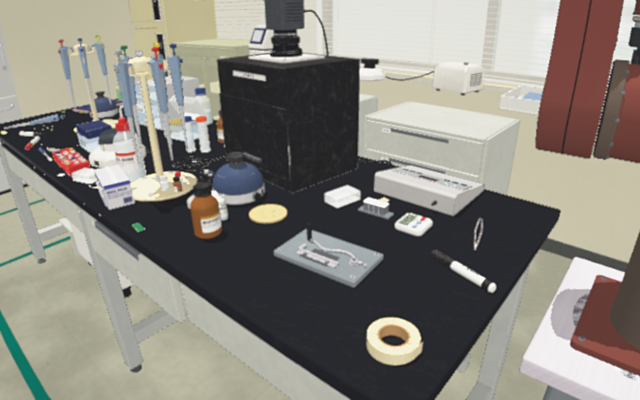

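The top view shows the holder at columns 258-306 and rows 198-275, with the post near (287,212), the pivot near (281,262) and the jaw on the left. The slide is at about (369,222). The scene view agrees with this. Next I'll zoom in and segment.

```bash
cat > h.py <<'E'
import cv2, numpy as np
def ray(f,uv):
    p=cv2.undistortPoints(np.array([[uv]],float),f["K"],np.array(f["dist"]))[0,0]
    d=f["R"].T@np.array([p[0],p[1],1]); c=-f["R"].T@f["t"]; return c,d
def onplane(f,uv,z):
    c,d=ray(f,uv); return c+d*(z-c[2])/d[2]
def proj(f,X):
    return cv2.projectPoints(np.array(X,float).reshape(-1,1,3),cv2.Rodrigues(f["R"])[0],f["t"],f["K"],np.array(f["dist"]))[0][:,0]
E
python3 - <<'E'
import pickle,cv2,numpy as np
from h import *
T=pickle.load(open("pics/top0.pkl","rb")); S=pickle.load(open("pics/scene0.pkl","rb"))
a=cv2.resize(T["color"][190:290,250:400],None,fx=5,fy=5,interpolation=cv2.INTER_CUBIC)
cv2.imwrite("pics/top_c.png",a[:, :750])
b=cv2.resize(S["color"][180:290,265:445],None,fx=4.4,fy=4.4,interpolation=cv2.INTER_CUBIC); cv2.imwrite("pics/sc_c.png",b)
g=cv2.cvtColor(T["color"],cv2.COLOR_BGR2GRAY)
m=(g>60).astype(np.uint8)
n,l,st,ce=cv2.connectedComponentsWithStats(m)
for x,y in [(282,245),(369,222),(300,240),(369,230)]:
    k=l[y,x]; print((x,y),k,st[k],ce[k])
    if k:
        c=max(cv2.findContours((l==k).astype(np.uint8),0,2)[0],key=cv2.contourArea)
        bx=cv2.boxPoints(cv2.minAreaRect(c)); print(bx.round(1).tolist())
        for z in (0.004,.012,.026): print(z,[onplane(T,p,z)[:2].round(4).tolist() for p in bx])
E
```

```text
(282, 245) 100 [ 258  198   48   77 3322] [281.13877182 236.01715834]
[[255.89999389648438, 200.10000610351562], [300.8999938964844, 197.10000610351562], [305.8999938964844, 271.6000061035156], [260.8999938964844, 274.6000061035156]]
0.004 [[0.5968, 0.204], [0.607, 0.0947], [0.4282, 0.0772], [0.4188, 0.1828]]
0.012 [[0.5953, 0.2026], [0.6054, 0.0943], [0.4283, 0.0769], [0.419, 0.1816]]
0.026 [[0.5927, 0.2002], [0.6026, 0.0936], [0.4284, 0.0765], [0.4192, 0.1795]]
(369, 222) 101 [361 207  15  32 393] [367.92620865 222.4783715 ]
[[360.3999938964844, 207.10000610351562], [372.79998779296875, 206.0], [375.70001220703125, 237.8000030517578], [363.29998779296875, 239.0]]
0.004 [[0.5856, -0.0509], [0.5891, -0.0814], [0.5116, -0.0882], [0.5082, -0.0581]]
0.012 [[0.5842, -0.0499], [0.5877, -0.0802], [0.5108, -0.0869], [0.5075, -0.0571]]
0.026 [[0.5818, -0.0483], [0.5852, -0.078], [0.5096, -0.0847], [0.5063, -0.0554]]
(300, 240) 100 [ 258  198   48   77 3322] [281.13877182 236.01715834]
[[255.89999389648438, 200.10000610351562], [300.8999938964844, 197.10000610351562], [305.8999938964844, 271.6000061035156], [260.8999938964844, 274.6000061035156]]
0.004 [[0.5968, 0.204], [0.607, 0.0947], [0.4282, 0.0772], [0.4188, 0.1828]]
0.012 [[0.5953, 0.2026], [0.6054, 0.0943], [0.4283, 0.0769], [0.419, 0.1816]]
0.026 [[0.5927, 0.2002], [0.6026, 0.0936], [0.4284, 0.0765], [0.4192, 0.1795]]
(369, 230) 101 [361 207  15  32 393] [367.92620865 222.4783715 ]
[[360.3999938964844, 207.10000610351562], [372.79998779296875, 206.0], [375.70001220703125, 237.8000030517578], [363.29998779296875, 239.0]]
0.004 [[0.5856, -0.0509], [0.5891, -0.0814], [0.5116, -0.0882], [0.5082, -0.0581]]
0.012 [[0.5842, -0.0499], [0.5877, -0.0802], [0.5108, -0.0869], [0.5075, -0.0571]]
0.026 [[0.5818, -0.0483], [0.5852, -0.078], [0.5096, -0.0847], [0.5063, -0.0554]]
```

View pics/top_c.png

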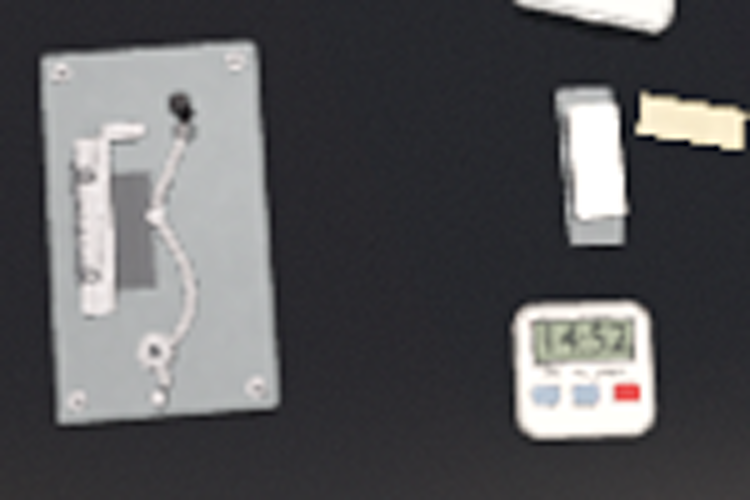

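View pics/sc_c.png

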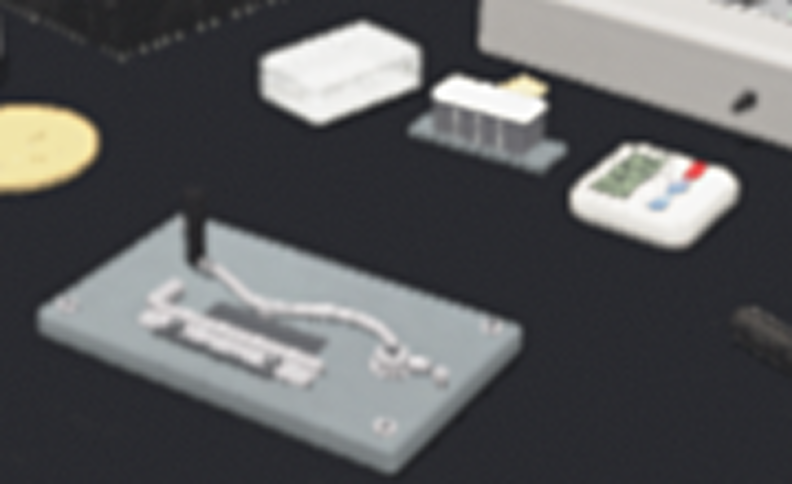

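The top crop shows plate corners at (41,55), (256,41), (279,408) and (56,424). The post top is at (179,101), the pivot at (153,349), and the jaw's inner faces at about column 113 and row 140. The slide base spans (556,90) to (626,243). Next I'll fit the poses.

Run:
```python
import pickle
from h import *
T=pickle.load(open("pics/top0.pkl","rb")); S=pickle.load(open("pics/scene0.pkl","rb"))
print("cam",-T["R"].T@T["t"],-S["R"].T@S["t"])
t=lambda u,v:(250+(u+.5)/5-.5,190+(v+.5)/5-.5)
s=lambda u,v:(265+(u+.5)/4.4-.5,180+(v+.5)/4.4-.5)
def fit(P,Q):
    P=np.array(P,float);Q=np.array(Q)[:,:2];a=P-P.mean(0);b=Q-Q.mean(0)
    th=np.arctan2((a[:,0]*b[:,1]-a[:,1]*b[:,0]).sum(),(a*b).sum())
    R=np.array([[np.cos(th),-np.sin(th)],[np.sin(th),np.cos(th)]]);o=Q.mean(0)-R@P.mean(0)
    return th,R,o,((P@R.T+o-Q)*1e3).round(1).tolist()
H=[(.088,.04),(.088,-.064),(-.088,-.064),(-.088,.04)]
th,R,o,e=fit(H,[onplane(T,t(*p),.012) for p in [(41,55),(256,41),(279,408),(56,424)]]);print("top holder",th,o,e)
th2,R2,o2,e2=fit(H,[onplane(S,s(*p),.012) for p in [(38,318),(188,212),(523,338),(390,461)]]);print("scene holder",th2,o2,e2)
inv=lambda p:(R.T@(p[:2]-o)*1e3).round(1)
print("post",inv(onplane(T,t(179,101),.049)),"post scene",inv(onplane(S,s(193,192),.049)),"pivot",inv(onplane(T,t(153,349),.018)))
print("edge",inv(onplane(T,t(113,220),.017)),"stop",inv(onplane(T,t(130,142),.017)))
L=[(.038,.013),(.038,-.013),(-.038,-.013),(-.038,.013)]
print("slide top",fit(L,[onplane(T,t(*p),.004) for p in [(556,90),(610,87),(626,243),(572,246)]])[::2],fit(L,[onplane(T,t(*p),.004) for p in [(556,90),(610,87),(626,243),(572,246)]])[3])
M=[(.026,.011),(.026,-.011),(-.026,-.011),(-.026,.011)]
q=fit(M,[onplane(T,t(*p),.026) for p in [(571,105),(616,102),(627,213),(581,219)]]);print("lid top",q[0],q[2],q[3])
q=fit(M,[onplane(S,s(*p),.026) for p in [(432,97),(455,74),(549,97),(536,122)]]);print("lid scene",q[0],q[2],q[3])
```

```text
cam [0.43409433 0.05048588 0.88170387] [0.08958694 0.63521742 0.42688194]
top holder 0.09306193595249292 [0.5104787  0.15010957] [[0.3, 0.0], [0.4, -0.0], [-0.4, 0.0], [-0.3, -0.1]]
scene holder 0.0762356099009516 [0.50608375 0.15377057] [[3.0, -0.8], [-2.0, 2.3], [-0.3, -2.3], [-0.6, 0.9]]
post [ 54.5 -28.1] post scene [ 52.5 -26.8] pivot [-56.4  -7.4]
edge [5.2 8.4] stop [41.7 -1.4]
slide top (np.float64(0.09979530575498759), array([ 0.54759761, -0.06902709])) [[-0.4, -0.4], [0.1, 0.2], [0.4, 0.2], [-0.2, 0.0]]
lid top 0.09659025308270008 [ 0.54791853 -0.0697165 ] [[-0.9, 0.2], [-0.8, -0.2], [0.3, -0.1], [1.4, 0.1]]
lid scene 0.17605870492859516 [ 0.54486801 -0.07080968] [[0.1, -3.6], [-2.9, 4.5], [-1.8, 2.7], [4.6, -3.6]]
```

```bash
cat >> h.py <<'E'
TH=.093; O=np.array([.5105,.1503])
def W(x,y,z):   # holder mm -> world m
    c,s=np.cos(TH),np.sin(TH); return np.array([O[0]+(c*x-s*y)/1e3,O[1]+(s*x+c*y)/1e3,z])
def Hf(p):      # world -> holder mm
    c,s=np.cos(TH),np.sin(TH); d=(np.array(p)[:2]-O)*1e3; return np.array([c*d[0]+s*d[1],-s*d[0]+c*d[1]])
def Q(psi): return np.array([np.cos(psi/2),np.sin(psi/2),0,0])
def armpose(a,off,z,along=0):   # TCP at off mm on the slide side of the post axis, turned with the arm
    ph=-.177-a; u=np.array([np.cos(ph),np.sin(ph)]); n=np.array([-u[1],u[0]])
    p=np.array([-58,-8])+(113.8+along)*u+off*n
    return W(p[0],p[1],z),Q(TH+ph+np.pi/2)
E
python3 - <<'E'
from station import r, hand, kin, cams, ticket
from h import *
hand.gripper_close(20)
p,q=armpose(0,30,.12); r.goto(p,q)
print(r.read_state()["time_s"],r.read_state()["qpos"].round(2))
p,q=armpose(0,30,.028); r.servo_line(p,.12,q)
f0=r.read_state()["ft_force"]
p,q=armpose(0,17.5,.028); print(r.servo_line(p,.06,q,until_force=8))
for a in (.1,.2,.3,.4):
    p,q=armpose(a,16,.028); h=r.servo_line(p,.03,q,until_force=14)
    s=r.read_state(); print(a,h,(s["ft_force"]-f0).round(1),Hf(s["tcp_pos"]),s["tcp_pos"][2],s["time_s"])
    if h: break
E
```

```text
3.9583 [ 0.13  0.24  1.72 -0.    1.18  0.22]
False
0.1 False [-1.   2.2 -0.2] [ 56.02385024 -23.67014325] 0.02818350389196927 5.8167
0.2 False [-0.1 -0.1  0.9] [ 53.62538865 -35.34353369] 0.027924857060410688 6.35
0.3 False [-1.1 -1.  -0.5] [ 49.96357557 -46.15215446] 0.027687788311109972 6.8833
0.4 False [-1.9 -0.7 -0.9] [ 46.08772273 -56.66009283] 0.028005831788308972 7.4167
```

Run:
```python
from station import r, hand, kin, cams, ticket
from h import *
p,q=armpose(.4,24,.028); r.servo_line(p,.06,q)
p,q=armpose(.4,24,.09); r.servo_line(p,.15,q)
hand.gripper_open()
r.goto([.5475,-.069,.10],Q(.098))
f=cams.grab_frame("top"); g=cams.grab_frame("scene"); print(r.read_state()["time_s"],r.read_state()["qpos"].round(2))
a=cv2.resize(f["color"][190:290,250:330],None,fx=5,fy=5,interpolation=cv2.INTER_CUBIC)
b=cv2.resize(g["color"][170:290,265:345],None,fx=25/6,fy=25/6,interpolation=cv2.INTER_CUBIC)
b2=cv2.resize(g["color"][170:290,345:425],None,fx=25/6,fy=25/6,interpolation=cv2.INTER_CUBIC)
cv2.imwrite("pics/c1.png",np.hstack([a,b,b2])[:, :800] if 0 else cv2.resize(np.hstack([a,b,b2]),(800,int(500*800/(400+333*2)))))
print(a.shape,b.shape)
```

```text
9.8833 [-0.27  0.18  1.83  0.    1.13  1.2 ]
(500, 400, 3) (500, 333, 3)
```

View pics/c1.png

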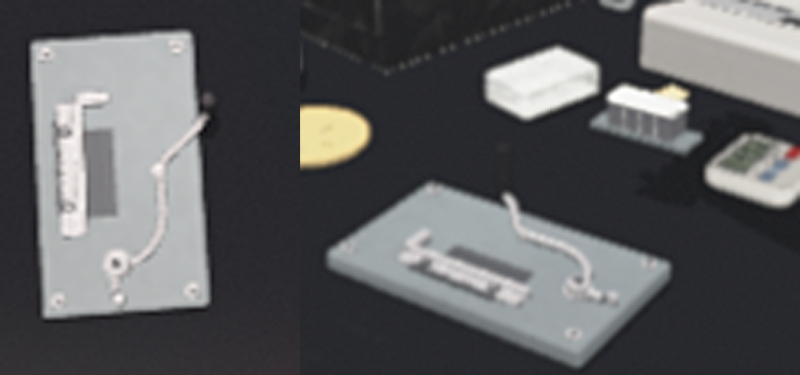

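The arm is holding open: the post is now off the plate's -y side at (208,100) in the crop. Next I'll grip the slide, and work out where the open arm lies relative to it.

Run:
```python
from station import r, hand, kin, cams, ticket
from h import *; import pickle
T=pickle.load(open("pics/top0.pkl","rb"))
for u,v in [(117,262),(145,258),(158,240),(163,215),(160,170)]: print(Hf(onplane(T,(250+u/3.75,190+v/3.75),.018)).round(1),end=" ")
print("post",Hf(onplane(T,(250+208/3.75,190+100/3.75),.049)))
r.servo_line([.5475,-.069,.010],.12)
hand.gripper_close(22)
s=r.read_state(); print(s["width"],s["gripper_force"],s["ft_force"].round(2),s["tcp_pos"])
r.servo_line([.5475,-.069,.07],.15)
s=r.read_state(); print(s["width"],s["ft_force"].round(2),s["time_s"])
r.goto(W(-2,-8,.07),Q(TH))
f=cams.grab_frame("top"); s=r.read_state(); print(s["width"],s["qpos"].round(2),s["time_s"])
cv2.imwrite("pics/c2.png",cv2.resize(f["color"][180:290,240:340],None,fx=5,fy=5,interpolation=cv2.INTER_CUBIC))
```

```text
[-57.7  -9.9] [-56.4 -27.4] [-45.9 -36. ] [-30.6 -40. ] [ -2.4 -39.8] post [ 35.39418863 -73.35173333]
0.021782729140141663 22.97004371881485 [0.54 0.19 2.  ] [ 0.54782957 -0.06907972  0.01039168]
0.021573808338500765 [-0.11  0.06 -0.87] 11.9333
0.02119683432800648 [ 0.12  0.17  1.91 -0.    1.06  1.6 ] 12.85
```

View pics/c2.png

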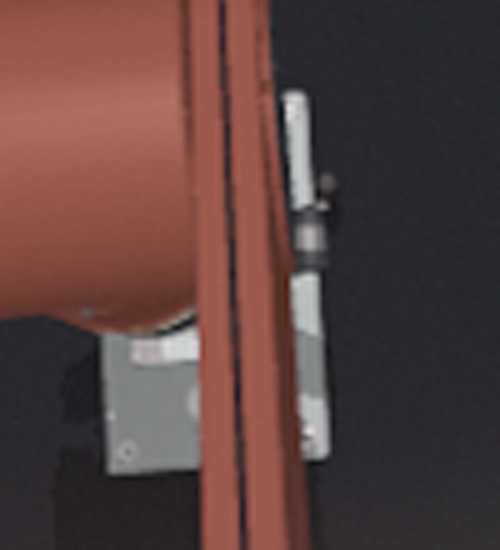

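The arm blocks the view, so I'll go by feel. There is plenty of room, since the open arm bar lies at y ≤ -36.

Run:
```python
from station import r, hand, kin, cams, ticket
from h import *
r.servo_line(W(-2,-9,.030),.12)
r.sleep(.2); f0=r.read_state()["ft_force"]; m0=r.read_state()["torque"]
def rep(l,h):
    s=r.read_state(); d=s["ft_force"]-f0; c,n=np.cos(TH),np.sin(TH)
    print(l,h,"F",(c*d[0]+n*d[1]).round(1),(-n*d[0]+c*d[1]).round(1),d[2].round(1),"M",(s["torque"]-m0).round(2),"at",Hf(s["tcp_pos"]).round(1),s["tcp_pos"][2].round(4),"t",s["time_s"])
    return s
h=r.servo_line(W(-2,-9,.019),.012,until_force=2.5); s=rep("down",h)
z=s["tcp_pos"][2]; h=r.servo_line(W(-2,12,z),.012,until_force=5); s=rep("+y",h)
```

```text
down True F -1.0 1.0 6.0 M [-0.04  0.03  0.02] at [-2.1 -9. ] 0.0224 t 14.1833
+y True F 0.8 0.0 4.2 M [-0.04 -0.07  0.11] at [-1.9 -4.3] 0.0224 t 14.925
```

```bash
cat >> h.py <<'E'
def rep(r,l,h):
    r.sleep(.08); F=[];M=[]
    for _ in range(4):
        s=r.read_state(); F.append(s["ft_force"]); M.append(s["torque"]); r.sleep(.02)
    d=np.mean(F,0); c,n=np.cos(TH),np.sin(TH)
    print(l,h,"F",(c*d[0]+n*d[1]).round(1),(-n*d[0]+c*d[1]).round(1),d[2].round(1),"M",np.mean(M,0).round(2),"at",Hf(s["tcp_pos"]).round(1),s["tcp_pos"][2].round(4),"w",s["width"].round(4),"t",s["time_s"])
    return s
E
python3 - <<'E'
from station import r, hand, kin, cams, ticket
from h import *
s=rep(r,"now",0); x,y=Hf(s["tcp_pos"])
z=s["tcp_pos"][2]+.0002
h=r.servo_line(W(x,12,z),.01,until_force=5); s=rep(r,"+y",h)
E
```

```text
Traceback (most recent call last):
  File "h.py", line 24, in rep
    print(l,h,"F",(c*d[0]+n*d[1]).round(1),(-n*d[0]+c*d[1]).round(1),d[2].round(1),"M",np.mean(M,0).round(2),"at",Hf(s["tcp_pos"]).round(1),s["tcp_pos"][2].round(4),"w",s["width"].round(4),"t",s["time_s"])
                                                                                                                                                                         ^^^^^^^^^^^^^^^^
AttributeError: 'float' object has no attribute 'round'
```

```bash
sed -i 's/s\["width"\].round(4)/round(s["width"],4)/' h.py
python3 - <<'E'
from station import r, hand, kin, cams, ticket
from h import *
s=rep(r,"now",0); x,y=Hf(s["tcp_pos"])
z=s["tcp_pos"][2]+.0002
h=r.servo_line(W(x,12,z),.01,until_force=5); s=rep(r,"+y",h)
E
```

```text
now 0 F 0.5 0.5 3.0 M [ 0.18 -0.13  0.07] at [-1.9 -4.3] 0.0224 w 0.0212 t 15.2083
+y True F -0.8 -0.1 3.1 M [-0.04  0.1   0.05] at [-1.9 -4.3] 0.0224 w 0.0213 t 15.8
```

Run:
```python
from station import r, hand, kin, cams, ticket
from h import *
s=r.read_state(); x,y=Hf(s["tcp_pos"]); z=s["tcp_pos"][2]
h=r.servo_line(W(20,y-.3,z),.012,until_force=5); s=rep(r,"+x",h)
x,y=Hf(s["tcp_pos"]); 
h=r.servo_line(W(x,y+.8,z),.005,until_force=9); s=rep(r,"+y .8",h)
```

```text
+x True F 0.5 0.2 4.1 M [ 0.07 -0.08  0.05] at [-1.9 -4.3] 0.0224 w 0.0215 t 16.325
+y .8 False F -0.5 -5.2 4.7 M [-0.91 -0.06  0.06] at [-1.9 -4.2] 0.0224 w 0.0219 t 16.8333
```

Run:
```python
from station import r, hand, kin, cams, ticket
from h import *
s=r.read_state(); x,y=Hf(s["tcp_pos"]); z=s["tcp_pos"][2]
r.servo_line(W(x,y-1.0,z+.0007),.01); s=rep(r,"up",0)
x,y=Hf(s["tcp_pos"]); z=s["tcp_pos"][2]
h=r.servo_line(W(x+3,y,z),.01,until_force=6); s=rep(r,"+x",h)
```

```text
up 0 F 0.1 0.4 -0.4 M [0.   0.03 0.02] at [-2.3 -4.9] 0.0228 w 0.0215 t 17.3167
+x False F -0.3 -0.0 -0.8 M [ 0.03 -0.03 -0.03] at [ 0.7 -4.9] 0.0227 w 0.0211 t 17.875
```

Run:
```python
from station import r, hand, kin, cams, ticket
from h import *
s=r.read_state(); x,y=Hf(s["tcp_pos"]); z=s["tcp_pos"][2]-.0001
h=r.servo_line(W(x,8,z),.012,until_force=5); s=rep(r,"+y",h); x,y=Hf(s["tcp_pos"])
h=r.servo_line(W(x,y-.8,z),.012); s=rep(r,"back",h); x,y=Hf(s["tcp_pos"])
h=r.servo_line(W(20,y,z),.012,until_force=5); s=rep(r,"+x",h)
```

```text
+y True F 0.2 -1.4 3.4 M [-0.17 -0.21  0.04] at [ 0.5 -4.3] 0.0224 w 0.0215 t 18.4083
back False F 0.6 -0.1 1.8 M [ 0.01 -0.09 -0.01] at [ 0.3 -5.1] 0.0225 w 0.0217 t 18.825
+x True F 1.1 -0.4 4.4 M [ 0.1  -0.28  0.03] at [ 6.4 -5.1] 0.0224 w 0.0214 t 19.725
```

Run:
```python
from station import r, hand, kin, cams, ticket
from h import *
x,y=6.4,-5.1; z=.0228
r.servo_line(W(x-.8,y,z),.02); rep(r,"lift",0)
h=r.servo_line(W(x+5,y,z),.012,until_force=6); s=rep(r,"+x",h); x=Hf(s["tcp_pos"])[0]
h=r.servo_line(W(x-.2,0,z),.012,until_force=6); s=rep(r,"+y",h); y=Hf(s["tcp_pos"])[1]
h=r.servo_line(W(x+.5,y+.5,z-.0002),.006,until_force=12); s=rep(r,"press",h)
```

```text
lift 0 F 0.2 -0.1 1.4 M [ 0.02 -0.14 -0.01] at [ 5.4 -5.1] 0.0226 w 0.0213 t 20.125
+x True F -0.1 -0.4 4.0 M [ 0.06 -0.16  0.02] at [ 5.7 -5.1] 0.0225 w 0.0212 t 20.5333
+y True F -0.6 -0.6 2.9 M [-0.12 -0.08  0.11] at [ 5.7 -4.2] 0.0226 w 0.0212 t 20.975
press False F -2.5 -3.1 5.7 M [-0.53  0.23  0.08] at [ 5.7 -4.1] 0.0226 w 0.0215 t 21.3833
```

Run:
```python
from station import r, hand, kin, cams, ticket
from h import *
z=.0237
r.servo_line(W(3.5,-6.5,z),.02); rep(r,"lift",0)
h=r.servo_line(W(12,-6.5,z),.012,until_force=4); s=rep(r,"+x",h); x=Hf(s["tcp_pos"])[0]
r.servo_line(W(x-1,-6.5,z),.02)
h=r.servo_line(W(x-1,2,z),.012,until_force=4); s=rep(r,"+y",h); y=Hf(s["tcp_pos"])[1]
```

```text
lift 0 F 0.1 -0.2 -0.4 M [-0.01 -0.01  0.01] at [ 3.2 -6.4] 0.0234 w 0.0213 t 21.8917
+x True F 0.7 -0.2 1.1 M [ 0.03 -0.16 -0.01] at [ 5.9 -6.5] 0.0228 w 0.0215 t 22.4667
+y True F 0.3 -1.5 1.9 M [-0.16 -0.17  0.02] at [ 4.2 -4.2] 0.0229 w 0.0219 t 23.2583
```

Run:
```python
from station import r, hand, kin, cams, ticket
from h import *
z=.0229
h=r.servo_line(W(6.6,-4.8,z),.012,until_force=9); s=rep(r,"+x",h)
h=r.servo_line(W(6.6,-3.4,z-.0002),.008,until_force=12); s=rep(r,"+y",h)
h=r.servo_line(W(6.9,-3.2,z-.0003),.004,until_force=12); s=rep(r,"both",h)
```

```text
+x False F -2.2 0.3 2.8 M [0.06 0.27 0.01] at [ 6.5 -4.7] 0.0228 w 0.0215 t 23.7917
+y False F -3.4 -4.7 4.6 M [-0.74  0.32 -0.02] at [ 6.5 -4.2] 0.0228 w 0.0217 t 24.2667
both False F -4.2 -4.8 6.0 M [-0.9   0.56 -0.05] at [ 6.5 -4.2] 0.0227 w 0.0213 t 24.6667
```

Run:
```python
from station import r, hand, kin, cams, ticket
from h import *
hand.gripper_open(); s=rep(r,"open",0)
p=s["tcp_pos"]; r.servo_line([p[0],p[1],.10],.12)
r.goto([.50,-.08,.14],armpose(.41,-32,.1)[1])
hand.gripper_close(20)
f=cams.grab_frame("top");g=cams.grab_frame("scene"); s=r.read_state(); print(s["time_s"],s["qpos"].round(2))
a=cv2.resize(f["color"][190:290,250:320],None,fx=5,fy=5,interpolation=cv2.INTER_CUBIC)
b=cv2.resize(g["color"][210:290,270:360],None,fx=5,fy=5,interpolation=cv2.INTER_CUBIC)
b=cv2.copyMakeBorder(b,0,100,0,0,cv2.BORDER_CONSTANT)
cv2.imwrite("pics/c3.png",np.hstack([a,b]))
```

```text
open 0 F -0.0 0.1 -0.1 M [-0.02  0.    0.03] at [ 6.9 -3.2] 0.0226 w 0.0855 t 25.4583
28.425 [-0.31  0.02  1.92  0.    1.2   0.18]
```

View pics/c3.png

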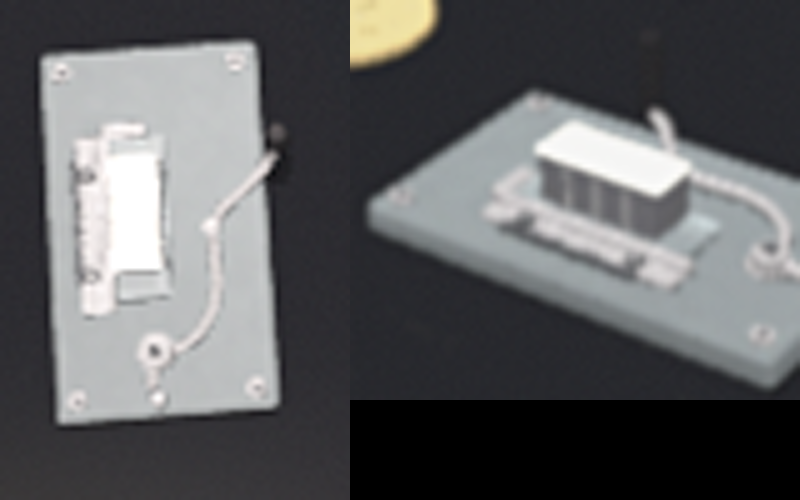

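The slide sits flat in the corner of the jaw, and the arm is still open with its post at (277,133). Now I'll tip the arm shut.

Run:
```python
from station import r, hand, kin, cams, ticket
from h import *
p,q=armpose(.42,-32,.12); r.goto(p,q)
p,q=armpose(.42,-32,.029); r.servo_line(p,.12,q)
p,q=armpose(.42,-18,.029); print(r.servo_line(p,.05,q,until_force=8))
for a in (.35,.28,.22):
    p,q=armpose(a,-16,.029); h=r.servo_line(p,.03,q,until_force=14); rep(r,a,h)
p,q=armpose(.22,-26,.029); r.servo_line(p,.06,q)
p,q=armpose(.22,-26,.12); r.servo_line(p,.15,q)
r.goto([.50,-.08,.14],q)
f=cams.grab_frame("top");g=cams.grab_frame("scene"); s=r.read_state(); print(s["time_s"])
a=cv2.resize(f["color"][190:290,250:320],None,fx=5,fy=5,interpolation=cv2.INTER_CUBIC)
b=cv2.resize(g["color"][210:290,270:360],None,fx=5,fy=5,interpolation=cv2.INTER_CUBIC)
b=cv2.copyMakeBorder(b,0,100,0,0,cv2.BORDER_CONSTANT)
cv2.imwrite("pics/c4.png",np.hstack([a,b]))
```

```text
False
0.35 False F -1.3 -0.8 0.4 M [-0.19  0.22  0.02] at [ 32.1 -79.1] 0.0289 w 0.0002 t 31.0
0.28 False F -0.0 -0.2 -0.4 M [-0.03 -0.03 -0.  ] at [ 37.3 -72.6] 0.0291 w -0.0001 t 31.5667
0.22 False F -0.3 0.3 0.3 M [-0.01  0.    0.01] at [ 40.7 -66.8] 0.029 w 0.0001 t 32.1
34.0
```

View pics/c4.png

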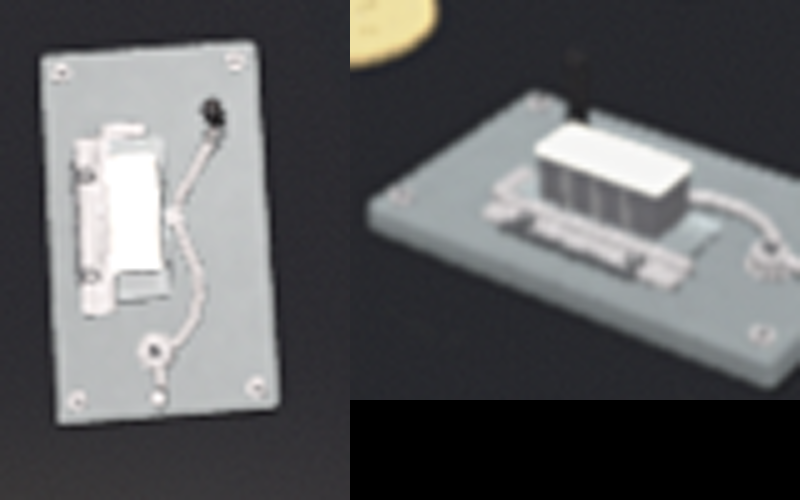

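The arm has sprung shut onto the slide, with its nose at (173,216) and the post at (212,108). I'll check the seating once, closer in.

Run:
```python
from station import r, hand, kin, cams, ticket
from h import *
fs=[cams.grab_frame("top")["color"].astype(float) for _ in range(4)]; f=cams.grab_frame("top")
im=np.mean(fs,0).astype(np.uint8)
cv2.imwrite("pics/c5.png",cv2.resize(im[210:256,262:300],None,fx=13,fy=13,interpolation=cv2.INTER_LINEAR))
p=onplane(f,(250+212.5/5-.5,190+102/5-.5),.049); h=Hf(p); print("post",h,"angle",-np.arctan2(h[1]+8,h[0]+58)-.177)
# expected positions of seated slide glass corners, edge y=9, stop x=44.4
c=[proj(f,W(x,y,.016))[0] for x,y in [(44.4,9),(44.4,-17),(-31.6,-17),(-31.6,9)]]
print([((q-[262,210]+.5)*13).round().tolist() for q in c]); print(r.read_state()["time_s"])
```

```text
post [ 53.21388432 -43.42471717] angle 0.1313669511787428
[[126.0, 101.0], [267.0, 91.0], [289.0, 507.0], [145.0, 517.0]]
34.25
```

View pics/c5.png

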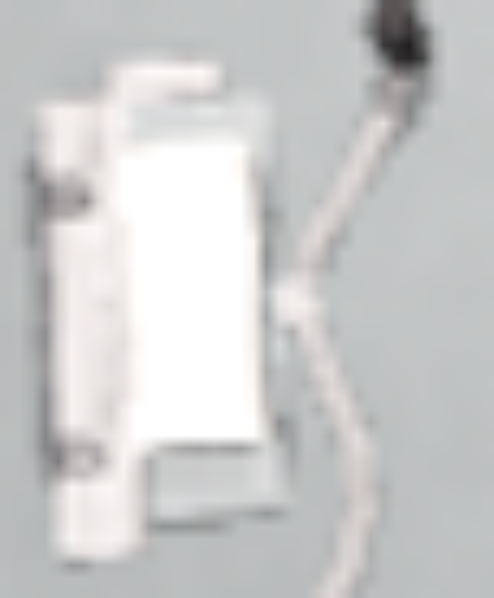

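```bash
python3 -c "
from station import ticket
print(ticket.close_job())"
```

```text
the job is handed in; nothing more can be done
None
```

The job is handed in: the slide was pushed home against the long edge and end stop with about 4–5 N each and released, then the arm was tipped shut onto it (about 0.13 rad, within the on-slide range) at about 34 s of the 59 s; the last picture shows it seated, to about 1 mm, and no verdict was returned.

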